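Index the reagent carousel and take out the slim bottle

ROBOT

A 7-joint arm with a two-finger parallel gripper is mounted at the origin on a cart in front of the work surface, level with it; the furniture and walls round the work are solid. World frame = base frame: x ahead of the robot, y to its left, z up, the work surface at z = 0. Lengths are in m, angles in rad, forces in N, time in s.
With the tool pointing down it reaches from about 0.4 to 0.85 m from the base axis. Payload 4.5 kg.
Tool frame: the origin (TCP) lies at the centre of the arm's flange, where the gripper is bolted on; the fingertips stand nose_length ahead of it and the grasp point (between the pads) lies 147 mm ahead of it (nose_length is the distance from the TCP to the fingertips, in m); z points along the fingers, y is the line along which they close (so a half turn about z gives the same grasp; the last joint's range is limited). The gripper opens to 88 mm and grips with 3 to 60 N. Pads are 18 mm wide; open, the fingers measure 123 mm over their backs; the gripper's body (75 mm by 187 mm) begins 45 mm behind the grasp point.
Start: joints at [-1.235, 0.689, -0.195, 1.565, 0.157, 0.902, -0.215], TCP at [0.186, 0.597, 0.405] pointing down, gripper open.
Joint ranges: [-3.01, 3.01], [-0.46, 2.08], [-1.47, 1.51], [0.13, 2.56], [-1, 4.14], [0.04, 2.09], [-2.66, 2.66]. Speed limits (rad/s): [2.57, 2.57, 3.14, 3.14, 3.14, 3.14, 3.14].

INTERFACE

Orientations are given as a unit quaternion [x, y, z, w].
In Python, from plant import * gives the robot as it stands.
- The arm moves only by the tool play_rows, never from a script. Its argument "rows" is a list that holds one entry, the list of rows, each a list of 6 numbers: the shift along the tool's x, y, z normalised to -1 to 1, where 1 is 0.5 m, then the turn, a rotation vector about the tool's x, y, z normalised to -1 to 1, where 1 is 0.5 rad. A call has 1 to 20 rows; each row is the pose to reach, as a shift and turn from the pose commanded when the call began, along the tool's axes at that moment; what a row does not reach only later rows make up. A row lasts 1/12 s, in which the tool goes at most 41.7 mm and 7.16 degrees, less where a joint would pass 70% of its speed; a pose out of reach is approached as far as the arm can. A call with a number of a shift or a turn outside -1 to 1 is refused whole. A call with a gripper value outside its range is refused whole. "claw" is the closure, from 0 (fully open) to 1 (shut), set as the call begins (left out, the last holds). The fingers move at their own pace and stop on an object; "squeeze" is the grip in N (left out, the last holds). Time passes only in rows, so rows that repeat a pose let the fingers close. It gives the time, the measured TCP pose, the force, the opening and the grip force at its end, in the units of the state.
- get_state(): the state, without advancing time (a new reading comes with each control period).
- snapshot(name): name is "scene" or "top" or "wrist"; returns a dict with "pixels" (400x640x3 uint8, blue, green, red), "camera_matrix" (3x3 intrinsics, pixels), "world_to_cam" (4x4, takes a point from world to camera coordinates); the wrist camera has in their place "mount" (4x4, takes a point from camera to tool coordinates, whose origin is the TCP and whose axes are the flange's). Camera axes: x right, y down, z forward; pixel columns grow to the right and rows downward; lengths in m; the calibration is good to about 2 mm. The wrist camera is an equidistant fisheye: a pixel r from the principal point sees the ray r / f radians off the axis. A picture is of the moment at which its call begins: read the wrist's pose just before it. There is no depth.
- finish_job(): hands the job in; it is judged then, once.
The state is a dict: "clock": time; "q": joint angles; "qd": joint speeds; "joint_torque": joint torques, N m; "tool_pos": TCP position; "eef_rot": TCP orientation; "contact_force": force on the tool from outside, world axes, zero at the start; "moment": the same for the moment, N m; "opening": opening from 0.0 (shut) to 1.0 (fully open); "finger_force": force on a finger pad.
Only numpy, scipy, OpenCV 4.12 (cv2) and the standard library are available. Lean on these libraries where they do the work, as an engineer would, in place of code of your own. Each camera call takes 0.05 s, during which the arm holds its last target. There are 200 camera calls.

TASK

Turn the reagent carousel (its crank is on top of the clear hood) until the tall slim clear-glass bottle stands in the open bay at the front and the carousel clicks into its stop there. Then lift that bottle out, carry it upright and set it down gently, standing flat in the white spill tray at the front of the bench; leave the other bottles standing in their wells and the things around where they are.

Things in the scene. Friction and masses are not known exactly. Their poses are not given: they have to be found in the camera images.
- carousel_base: Fixed base of the reagent carousel: a white plate 280 x 280 mm, its top 8 mm above the bench, with a clear hood over its rear part. Origin: on the carousel's axis, at bench height; z up, +x towards the back of the carousel, so the open front bay lies at -x.
- hood_edge (a point): Middle of the front edge of the hood's roof, 186 mm above the bench, 36 mm in front of the axis. The clear acrylic hood (roof, back, two sides; front open) spans x = -40 to +138 mm and y = -138 to +138 mm of the base's frame. Only the bay in front of it can be reached from above.
- roller_block (a point): Top of a small grey block (24 mm above the bench) at the front right corner of the base. A sprung roller in front of it clicks into one of four notches in the turntable's rim, one for each bay facing the front. Within about 3 degrees of a notch it pulls the turntable fully in when the crank is let go; it takes about 4 N at the knob to leave one. Elsewhere the turntable turns easily and stays where left.
- turntable: Turning part: aluminium platter, radius 124 mm, top (where bottles stand) 20 mm above the bench; four wells (upright cups 35 mm high, 46 mm inside, the -x one 56 mm) 95 mm from the axis at -x, -y, +x, +y of its frame; shaft through the hood roof; dark crank arm above the roof along its -x. Origin: on the axis, 10 mm above the bench, z up. Turns endlessly both ways. At the start the slim bottle is in the -y, +x or +y well.
- knob_top (a point): Centre of the top face of the crank's knob: an upright black cylinder 19 mm in diameter and 40 mm high that spins freely on its pin, 40 mm from the turntable's axis over the -x well; this point is 248 mm above the bench, the crank arm's top lies 41 mm below it. Moving the knob round the axis turns the turntable one to one.
- front_bay (a point): The point on the platter's top, 20 mm above the bench and 95 mm in front of the axis, where the middle of the bay that faces the open front lies. Fixed to the carousel's base.
- slim_bottle: The bottle to fetch: slim, tall, clear glass, straight body 43 mm in diameter up to 86 mm, then tapering to a narrow neck with a flared mouth, 151 mm high in all; 0.13 to 0.22 kg. For contact the part above 86 mm is a straight cone, from 43 mm to 32 mm in diameter at the top. Origin: centre of its underside; z up.
- spill_tray: White plastic spill tray, fixed, outside 110 mm (along its x) by 150 mm (along its y), 18 mm high, walls 4 mm, inner floor 4 mm above the bench. Origin: centre of its underside, z up. The measuring cylinder stands in its +y end; the -y end is free. To its left, on the lower table, stands the titration stand, with a thin upright burette reaching 0.65 m above the bench 0.46 m from the robot, 45 degrees to its left: keep the arm clear of it.
- measuring_cylinder: Small clear measuring cylinder standing in the tray, tube 20 mm, foot 36 mm in diameter, 106 mm high. Origin: centre of its underside.
- amber_dropper: Brown dropper bottle with a dark rubber teat, 52 mm in diameter, 140 mm high, standing in a well of the carousel. Origin: centre of its underside.
- purple_dropper: Dropper bottle with purple contents and a red teat, 40 mm in diameter, 115 mm high, in a well. Origin: centre of its underside.
- clear_dropper: Colourless dropper bottle with a red teat, 40 mm in diameter, 110 mm high, in a well. Origin: centre of its underside.
- tape_roll: Bystander: roll of beige tape, 68 mm in diameter, 19 mm high, on the bench. Origin: centre of its underside.
- stopper_box: Bystander: small blue and white card box, 70 x 70 x 32 mm, on the bench. Origin: centre of its underside.
- vial_black: Bystander: small vial with a black cap, 23 mm in diameter, 52 mm high, on the bench. Origin: centre of its underside.
- vial_white: Bystander: small vial with a white cap, 23 mm in diameter, 52 mm high, on the bench. Origin: centre of its underside.
Things that resemble listed ones, but are neither listed nor needed, are in the scene too. Leave any blue or green look-alike of the slim_bottle alone.

How it is judged:
On the way:
1. the carousel has been turned so that the slim bottle stands in the front bay (within 15 mm of its middle) and rests in its click stop (within 3.5 degrees) (horizontal distance between slim_bottle and front_bay below 0.015 m and (angle between the x axis of turntable and the x axis of carousel_base, either way round below 0.06 rad or angle between the x axis of turntable and the x axis of carousel_base, either way round above 1.5108 rad) and angular speed of turntable below 0.1 rad/s), for 0.3 s.
At the end, for the whole second after the job is handed in: the slim bottle stands upright (within 4.5 degrees) and at rest on the floor of the spill tray; the three dropper bottles still stand in their wells of the turntable (leaning less than 17 degrees) and the measuring cylinder still stands (z of slim_bottle in the frame of spill_tray below 0.008 m and angle between slim_bottle's own z axis and vertical below 0.08 rad and linear speed of slim_bottle below 0.03 m/s and not (x of slim_bottle in the frame of spill_tray below -0.055 m) and not (x of slim_bottle in the frame of spill_tray above 0.055 m) and not (y of slim_bottle in the frame of spill_tray below -0.075 m) and not (y of slim_bottle in the frame of spill_tray above 0.075 m) and angle between each of amber_dropper, purple_dropper, clear_dropper's own z axis and vertical below 0.3 rad and horizontal distance between amber_dropper and turntable between 0.087 and 0.103 m and z of each of amber_dropper, purple_dropper, clear_dropper in the frame of turntable below 0.014 m and horizontal distance between purple_dropper and turntable between 0.087 and 0.103 m and horizontal distance between clear_dropper and turntable between 0.087 and 0.103 m and angle between measuring_cylinder's own z axis and vertical below 0.1 rad); the robot touches nothing.
It fails at once if the slim bottle is tipped by more than 25 degrees (angle between slim_bottle's own z axis and vertical above 0.44 rad).
It fails at once if the slim bottle is let go and falls (faster than 0.6 m/s, about 2 cm of fall, with no finger on it) (contact force between slim_bottle and the fingers below 0.02 N and linear speed of slim_bottle above 0.6 m/s).
It fails at once if another bottle is tipped over (angle between any of amber_dropper, purple_dropper, clear_dropper, measuring_cylinder's own z axis and vertical above 0.5 rad).
It fails at once if the measuring cylinder is shoved more than 3 cm (distance of measuring_cylinder from where it was at the start of the episode above 0.03 m).
It fails at once if one of the things standing about the bench is shoved more than 3 cm (distance of any of tape_roll, stopper_box, vial_black, vial_white from where it was at the start of the episode above 0.03 m).
It also fails if it takes over 64 s, if anything falls off the work surface, if the arm or the gripper's body presses on something with over 40 N, if the wrist force passes 120 N, or if a joint passes its speed limit or range.

## Working session

There is one attempt and no reset: what is moved stays moved. The work goes in short steps, Python scripts to look and compute and a tool call to move; the robot and the scene stay as the last step left them, time stands still between calls to the robot, and variables do not carry over. Pictures are saved under pics/ and viewed, at most 13 in all, crops included, and the job is handed in when it is done.

Besides the shell and the picture viewer there is one more tool, called after "Call:" as name([rows], argument=value, ...), one row to a line, values as JSON. play_rows: Moves the arm, as the interface text tells. Its arguments: {"type":"object","properties":{"rows":{"type":"array"},"claw":{"type":"number"},"squeeze":{"type":"number"}},"required":["rows"]}

```bash
ls; mkdir -p pics; python3 - <<'E'
from plant import *
import cv2,numpy as np
s=get_state();print(s)
a=snapshot("scene");b=snapshot("top")
for n,x in(("scene",a),("top",b)):
    cv2.imwrite(f"pics/{n}0.png",x["pixels"]);print(x["camera_matrix"],x["world_to_cam"])
E
```

```text
pics
{'clock': 0.0, 'q': array([-1.23523354,  0.69000835, -0.1945218 ,  1.56635087,  0.15731149,
        0.90254547, -0.21512121]), 'qd': array([ 1.28971700e-03, -1.88703964e-03, -7.43234291e-04,  1.15594779e-03,
       -4.86859791e-05, -1.12572766e-03, -8.47631775e-04]), 'joint_torque': array([ 8.43872222e-04, -5.27572632e+01, -1.26657967e+00, -1.53429186e+01,
       -5.25748206e-02,  6.59547601e-03,  1.80245788e-04]), 'tool_pos': array([0.1856781 , 0.59642796, 0.40389293]), 'eef_rot': array([ 1.50271338e-01,  9.88644327e-01, -9.56300281e-04, -7.06656998e-05]), 'contact_force': array([-0.22633158, -0.36388338, -0.26928116]), 'moment': array([-0.03908236,  0.02340337, -0.03055653]), 'finger_force': 0.0, 'opening': 0.9948346001765564}
[[462.02499295   0.         320.86323149]
 [  0.         462.02499295 199.64556934]
 [  0.           0.           1.        ]] [[-0.47371735 -0.88045484 -0.01977742  0.25631466]
 [-0.49210189  0.28325959 -0.82316446  0.38718352]
 [ 0.73036128 -0.38021478 -0.56745847  1.24129146]
 [ 0.          0.          0.          1.        ]]
[[390.22458724   0.         314.08770973]
 [  0.         390.22458724 197.35407392]
 [  0.           0.           1.        ]] [[-0.13903715 -0.99027901 -0.00401894  0.05912307]
 [-0.96738773  0.13668864 -0.21325382  0.52618196]
 [ 0.21173012 -0.02576233 -0.97698857  1.11774641]
 [ 0.          0.          0.          1.        ]]
```

View pics/scene0.png

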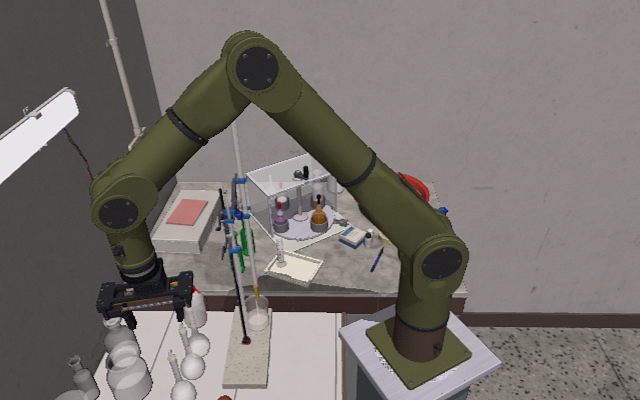

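View pics/top0.png

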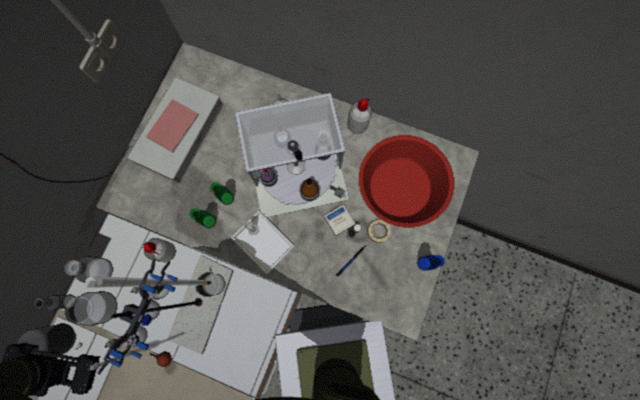

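The scene view shows the carousel at about (300,210), with the amber dropper at (319,217), the purple one at (281,215), and the tray at (293,265). In the top view the hood is at (290,130), the knob near (293,147), the amber bottle at (310,188), the purple one at (268,176), and the tray at (263,242). Next I'll enlarge both.

```bash
python3 - <<'E'
import cv2,numpy as np
a=cv2.imread("pics/scene0.png")[145:290,235:385];b=cv2.imread("pics/top0.png")[85:280,225:365]
A=cv2.resize(a,None,fx=2.6,fy=2.6,interpolation=cv2.INTER_CUBIC);B=cv2.resize(b,None,fx=2.9,fy=2.9,interpolation=cv2.INTER_CUBIC)
H=max(A.shape[0],B.shape[0]);c=np.zeros((H,A.shape[1]+B.shape[1],3),np.uint8)
c[:A.shape[0],:A.shape[1]]=A;c[:B.shape[0],A.shape[1]:]=B
c=np.clip(c*1.2,0,255).astype(np.uint8);cv2.imwrite("pics/crop1.png",c);print(c.shape)
E
```

```text
(566, 796, 3)
```

View pics/crop1.png

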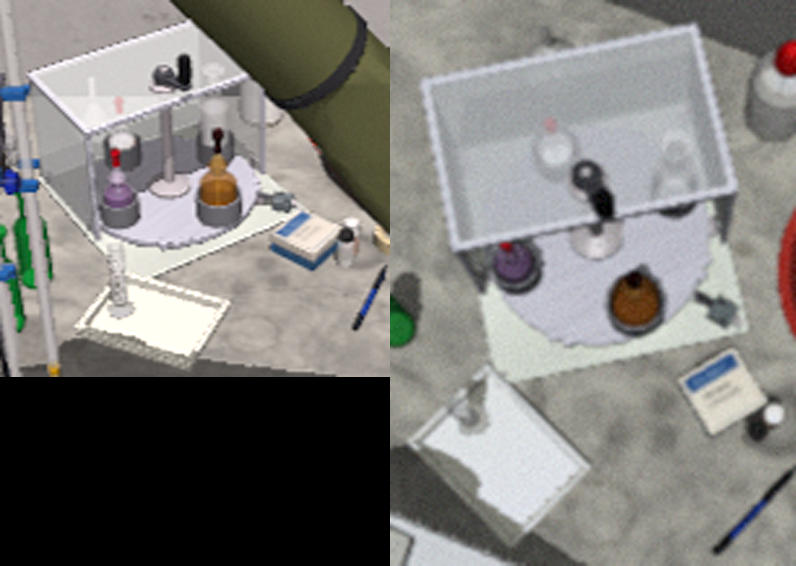

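The candidates for the slim bottle, in the crop:
- Rear-right clear bottle at (680,170), which is top-view pixel (325,143). It is tall with no teat and stands in a well.
- Rear-left clear bottle at (550,150), which has a red teat, so it is the clear dropper.
- Green look-alikes (left) and a blue one (right), both outside the carousel.
- White bottle with a red cap behind the hood, which is not in a well.

The slim bottle is the rear-right one. The amber dropper is at front right, so the slim bottle is in the -y well. I need to turn clockwise by about 110°, which takes the knob to the left.

```bash
cat > h.py <<'E'
import numpy as np,cv2
from scipy.spatial.transform import Rotation as R
def ray(s,u,v):
    T=s["world_to_cam"];K=s["camera_matrix"];d=T[:3,:3].T@np.linalg.inv(K)@[u,v,1];return -T[:3,:3].T@T[:3,3],d
def onz(s,u,v,z):
    o,d=ray(s,u,v);return o+d*(z-o[2])/d[2]
def proj(s,p):
    c=s["world_to_cam"]@np.r_[p,1];c=s["camera_matrix"]@c[:3];return c[:2]/c[2]
E
python3 - <<'E'
import plant;print([x for x in dir(plant) if x[0]!='_'])
from plant import *
from h import *
np.set_printoptions(precision=4,suppress=True)
s=snapshot("scene");t=snapshot("top")
f=lambda u,v:(225+(u-390)/2.9,85+v/2.9)
g=lambda u,v:(235+u/2.6,145+v/2.6)
for n,u,v,z in[("hoodFL",458,248,.186),("hoodFR",735,188,.186),("hoodRL",425,82,.186),("hoodRR",693,28,.186),("plateFL",503,380,.008),("plateFR",747,328,.008),("amber",635,300,.09),("shaftpivot",587,175,.205),("knob",600,200,.248),("tray1",485,365,.018),("tray2",590,465,.018),("tray3",515,542,.018),("tray4",410,440,.018),("box",722,390,.032)]:
    print(n,onz(t,*f(u,v),z))
for n,u,v,z in[("hoodFL",85,132,.186),("hoodRL",28,75,.186),("knobtop",184,57,.248),("plateFcorner",130,282,.008)]:
    print("s",n,onz(s,*g(u,v),z))
# arm plane points
for az in(72.7,):
  n=np.array([-np.sin(np.radians(az)),np.cos(np.radians(az)),0])
  for nm,u,v in[("elbow",255,68),("wrist",118,213),("shoulder",440,262),("foretop",190,95),("forebot",225,120)]:
    o,d=ray(s,u,v);p=o-d*(n@o)/(n@d);print(nm,p,np.hypot(*p[:2]))
print(proj(s,[.325,.325,.65]),proj(s,[.325,.325,0]),proj(t,[.325,.325,.65]))
E
```

```text
['Unreachable', 'finish_job', 'get_state', 'nose_length', 'snapshot']
hoodFL [0.6001 0.1546 0.186 ]
hoodFR [ 0.622  -0.1112  0.186 ]
hoodRL [0.7706 0.169  0.186 ]
hoodRR [ 0.7902 -0.096   0.186 ]
plateFL [0.5028 0.1464 0.008 ]
plateFR [ 0.5226 -0.1214  0.008 ]
amber [ 0.5505 -0.0043  0.09  ]
shaftpivot [0.6476 0.0257 0.205 ]
knob [0.607  0.0168 0.248 ]
tray1 [0.5198 0.1625 0.018 ]
tray2 [0.3988 0.0652 0.018 ]
tray3 [0.3311 0.1519 0.018 ]
tray4 [0.4511 0.2492 0.018 ]
box [ 0.4558 -0.0823  0.032 ]
s hoodFL [0.5956 0.1637 0.186 ]
s hoodRL [0.7619 0.177  0.186 ]
s knobtop [0.6031 0.018  0.248 ]
s plateFcorner [0.4995 0.1581 0.008 ]
elbow [0.1052 0.3377 0.7819] 0.35374151267926607
wrist [0.187  0.6003 0.5355] 0.6287120839182985
shoulder [-0.0086 -0.0275  0.2887] 0.028851391010548528
foretop [0.1376 0.4417 0.7465] 0.46259932131565595
forebot [0.1229 0.3945 0.6971] 0.4131414678509152
[228.7401  98.5744] [258.1986 308.516 ] [ 90.9949 281.8371]
```

```bash
cat >> h.py <<'E'
def cmd(st,pos,Rt):
    "normalised shift/turn from state st to world pose"
    r0=R.from_quat(st["eef_rot"]);return np.r_[r0.inv().apply(np.array(pos)-st["tool_pos"])/.5,(r0.inv()*Rt).as_rotvec()/.5].round(3)
def down(yaw):  # tool down, tool y (closing line) at world azimuth yaw
    y=np.array([np.cos(yaw),np.sin(yaw),0]);z=np.array([0,0,-1.]);return R.from_matrix(np.c_[np.cross(y,z),y,z])
def tilted(az,t):  # radial y, tilted outwards by t
    b=down(az);return b*R.from_rotvec([-t,0,0])
E
python3 - <<'E'
from plant import *;from h import *
s=get_state();print(nose_length);a=np.radians(72.7)
print(cmd(s,[.5*np.cos(a),.5*np.sin(a),.65],tilted(a,.4)))
E
```

```text
0.166
[-0.    -0.25  -0.491 -0.802  0.     0.   ]
```

Call:
play_rows([
  [[0, -0.06, -0.25, -0.4, 0, 0], [0, -0.12, -0.5, -0.8, 0, 0], [0, -0.12, -0.5, -0.8, 0, 0], [0, -0.12, -0.5, -0.8, 0, 0], [0, -0.12, -0.5, -0.8, 0, 0], [0, -0.12, -0.5, -0.8, 0, 0], [0, -0.12, -0.5, -0.8, 0, 0], [0, -0.12, -0.5, -0.8, 0, 0]],
])

```text
clock: 0.87
tool_pos: [0.1676, 0.5391, 0.6587]
eef_rot: [0.147, 0.968, 0.2, 0.03]
contact_force: [-0.4, 0.4, -0.2]
opening: 0.998
finger_force: 0.0
```

```bash
python3 - <<'E'
from plant import *;from h import *
s=get_state();a=np.radians(72.7);print(s["q"].round(2))
print(cmd(s,[.5*np.cos(a),.5*np.sin(a),.88],tilted(a,.8)))
E
```

```text
[-1.22  0.3  -0.21  1.5   0.14  0.94 -0.2 ]
[-0.     0.057 -0.458 -0.784 -0.001 -0.001]
```

Call:
play_rows([
  [[0, 0.06, -0.46, -0.8, 0, 0], [0, 0.06, -0.46, -0.8, 0, 0], [0, 0.06, -0.46, -0.8, 0, 0], [0, 0.06, -0.46, -0.8, 0, 0], [0, 0.06, -0.46, -0.8, 0, 0], [0, 0.06, -0.46, -0.8, 0, 0], [0, 0.06, -0.46, -0.8, 0, 0], [0, 0.06, -0.46, -0.8, 0, 0]],
])

```text
clock: 1.53
tool_pos: [0.1497, 0.4808, 0.8774]
eef_rot: [0.138, 0.911, 0.385, 0.059]
contact_force: [0.6, -0.4, -1.0]
opening: 0.999
finger_force: 0.0
```

```bash
python3 - <<'E'
from plant import *;from h import *
s=get_state();print(s["q"].round(2),s["tool_pos"])
for i in range(1):
  a=np.radians(48);print(cmd(s,[.5*np.cos(a),.5*np.sin(a),.88],tilted(a,.8)))
E
```

```text
[-1.21  0.1  -0.21  1.24  0.14  1.02 -0.17] [0.14965913 0.48077471 0.8774216 ]
[-0.418 -0.065 -0.074 -0.002 -0.618  0.601]
```

Call:
play_rows([
  [[-0.42, -0.065, -0.07, 0, -0.62, 0.6], [-0.42, -0.065, -0.07, 0, -0.62, 0.6], [-0.42, -0.065, -0.07, 0, -0.62, 0.6], [-0.42, -0.065, -0.07, 0, -0.62, 0.6], [-0.42, -0.065, -0.07, 0, -0.62, 0.6], [-0.42, -0.065, -0.07, 0, -0.62, 0.6]],
])

```text
clock: 2.03
tool_pos: [0.3429, 0.3685, 0.8755]
eef_rot: [0.336, 0.859, 0.359, 0.143]
contact_force: [0.6, 0.3, 0.2]
opening: 0.998
finger_force: 0.0
```

Call:
play_rows([
  [[-0.42, -0.065, -0.07, 0, -0.62, 0.6], [-0.42, -0.065, -0.07, 0, -0.62, 0.6], [-0.42, -0.065, -0.07, 0, -0.62, 0.6], [-0.42, -0.065, -0.07, 0, -0.62, 0.6], [-0.42, -0.065, -0.07, 0, -0.62, 0.6], [-0.42, -0.065, -0.07, 0, -0.62, 0.6]],
])

```text
clock: 2.53
tool_pos: [0.4642, 0.1898, 0.8773]
eef_rot: [0.511, 0.767, 0.32, 0.217]
contact_force: [-0.3, -0.7, -0.2]
opening: 0.998
finger_force: 0.0
```

Call:
play_rows([
  [[-0.42, -0.065, -0.07, 0, -0.62, 0.6], [-0.42, -0.065, -0.07, 0, -0.62, 0.6], [-0.42, -0.065, -0.07, 0, -0.62, 0.6], [-0.42, -0.065, -0.07, 0, -0.62, 0.6], [-0.42, -0.065, -0.07, 0, -0.62, 0.6], [-0.42, -0.065, -0.07, 0, -0.62, 0.6]],
])

```text
clock: 3.03
tool_pos: [0.4996, -0.023, 0.8792]
eef_rot: [0.663, 0.64, 0.267, 0.281]
contact_force: [-0.8, -0.8, 1.0]
opening: 0.997
finger_force: 0.0
```

```bash
python3 - <<'E'
from plant import *;from h import *
np.set_printoptions(precision=4,suppress=True)
s=get_state();print(s["clock"],s["q"].round(2),s["tool_pos"],s["eef_rot"])
w=snapshot("wrist");t=snapshot("top");c=snapshot("scene")
cv2.imwrite("pics/w1.png",w["pixels"]);print(w["camera_matrix"],w["mount"])
np.savez("s1.npz",**{k:np.array(v) for k,v in s.items()})
cv2.imwrite("pics/t1.png",t["pixels"]);cv2.imwrite("pics/c1.png",c["pixels"])
print(cmd(s,[.5,.02,.62],down(0.08)))
E
```

```text
3.0333 [-0.45  0.08  0.44  1.26  0.02  1.02 -0.06] [ 0.4996 -0.023   0.8792] [0.6635 0.6398 0.267  0.2813]
[[309.7069   0.     330.2754]
 [  0.     309.7069 193.7898]
 [  0.       0.       1.    ]] [[-0.0005 -0.965  -0.2624  0.067 ]
 [ 1.     -0.0002 -0.0011  0.0003]
 [ 0.001  -0.2624  0.965   0.0193]
 [ 0.      0.      0.      1.    ]]
[ 0.089 -0.372  0.36   1.591  0.105 -0.22 ]
```

View pics/w1.png

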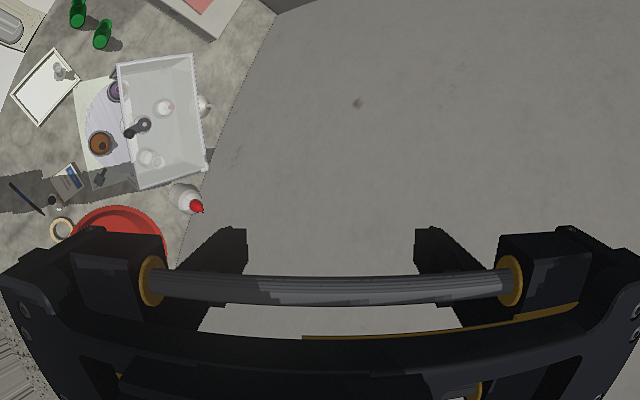

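The wrist view shows the carousel at left, with the knob at (130,130), the slim bottle at (150,158) without a teat and the clear dropper at (165,108). The arm has passed the burette. Next I'll point the tool down with the camera ahead of it.

```bash
cat >> h.py <<'E'
def path(st,pos,Rt,n):
    r0=R.from_quat(st["eef_rot"]);rv=(r0.inv()*Rt).as_rotvec();p0=st["tool_pos"]
    s=dict(st)
    for i in range(1,n+1):
        p=p0+(np.array(pos)-p0)*i/n;Ri=r0*R.from_rotvec(rv*i/n);print(cmd(s,p,Ri).tolist());s=dict(tool_pos=p,eef_rot=Ri.as_quat())
E
python3 - <<'E'
from plant import *;from h import *
s=get_state();path(s,[.5,.02,.60],down(-1.49),4)
E
```

```text
[0.018, -0.1, 0.097, 0.324, -0.29, 0.69]
[0.001, -0.086, 0.111, 0.324, -0.29, 0.69]
[-0.009, -0.066, 0.124, 0.324, -0.29, 0.69]
[-0.008, -0.041, 0.134, 0.324, -0.29, 0.69]
```

Call:
play_rows([
  [[0.018, -0.1, 0.097, 0.324, -0.29, 0.69], [0.018, -0.1, 0.097, 0.324, -0.29, 0.69], [0.018, -0.1, 0.097, 0.324, -0.29, 0.69], [0.018, -0.1, 0.097, 0.324, -0.29, 0.69]],
])

```text
clock: 3.52
tool_pos: [0.4998, -0.0022, 0.8076]
eef_rot: [0.798, 0.521, 0.211, 0.217]
contact_force: [0.6, -1.0, 0.7]
opening: 1.001
finger_force: 0.0
```

Call:
play_rows([
  [[0, -0.086, 0.11, 0.324, -0.29, 0.69], [0, -0.086, 0.11, 0.324, -0.29, 0.69], [0, -0.086, 0.11, 0.324, -0.29, 0.69], [0, -0.086, 0.11, 0.324, -0.29, 0.69]],
])

```text
clock: 3.85
tool_pos: [0.4996, 0.0058, 0.7395]
eef_rot: [0.903, 0.374, 0.145, 0.151]
contact_force: [0.8, 0.1, 0.7]
opening: 0.999
finger_force: 0.0
```

Call:
play_rows([
  [[-0.01, -0.066, 0.124, 0.324, -0.29, 0.69], [-0.01, -0.066, 0.124, 0.324, -0.29, 0.69], [-0.01, -0.066, 0.124, 0.324, -0.29, 0.69], [-0.01, -0.066, 0.124, 0.324, -0.29, 0.69]],
])

```text
clock: 4.18
tool_pos: [0.4994, 0.0126, 0.6715]
eef_rot: [0.971, 0.212, 0.075, 0.077]
contact_force: [1.7, -0.3, -0.1]
opening: 1.001
finger_force: 0.0
```

```bash
python3 - <<'E'
from plant import *;from h import *
s=get_state();print(s["q"].round(2),s["tool_pos"]);print(cmd(s,[.5,.02,.60],down(-1.49)).tolist())
E
```

```text
[-0.55  0.26  0.54  1.55 -0.01  1.19 -1.18] [0.49943804 0.01258288 0.67153468]
[-0.009, -0.039, 0.138, 0.324, -0.291, 0.695]
```

Call:
play_rows([
  [[-0.01, -0.04, 0.138, 0.324, -0.29, 0.695], [-0.01, -0.04, 0.138, 0.324, -0.29, 0.695], [-0.01, -0.04, 0.138, 0.324, -0.29, 0.695], [-0.01, -0.04, 0.138, 0.324, -0.29, 0.695], [-0.01, -0.04, 0.138, 0.324, -0.29, 0.695], [-0.01, -0.04, 0.138, 0.324, -0.29, 0.695]],
])

```text
clock: 4.68
tool_pos: [0.4997, 0.0181, 0.6029]
eef_rot: [0.999, 0.042, 0.005, 0.001]
contact_force: [0.2, -0.1, 0.3]
opening: 1.002
finger_force: 0.0
```

```bash
cat >> h.py <<'E'
def wray(s,w,u,v):
    K=w["camera_matrix"];x=(u-K[0,2])/K[0,0];y=(v-K[1,2])/K[1,1];r=np.hypot(x,y)+1e-12
    d=np.array([x/r*np.sin(r),y/r*np.sin(r),np.cos(r)]);M=w["mount"];Rt=R.from_quat(s["eef_rot"])
    return s["tool_pos"]+Rt.apply(M[:3,3]),Rt.apply(M[:3,:3]@d)
def wz(s,w,u,v,z):
    o,d=wray(s,w,u,v);return o+d*(z-o[2])/d[2]
def save(f,s,w): np.savez(f,tool_pos=s["tool_pos"],eef_rot=s["eef_rot"],**w)
E
python3 - <<'E'
from plant import *;from h import *
s=get_state();w=snapshot("wrist");save("w2.npz",s,w);print(s["tool_pos"],s["eef_rot"])
cv2.imwrite("pics/w2.png",cv2.resize(w["pixels"],(800,500)))
E
```

```text
[0.49971458 0.01809374 0.60294752] [9.99113688e-01 4.17976553e-02 4.90328287e-03 8.67675745e-04]
```

View pics/w2.png

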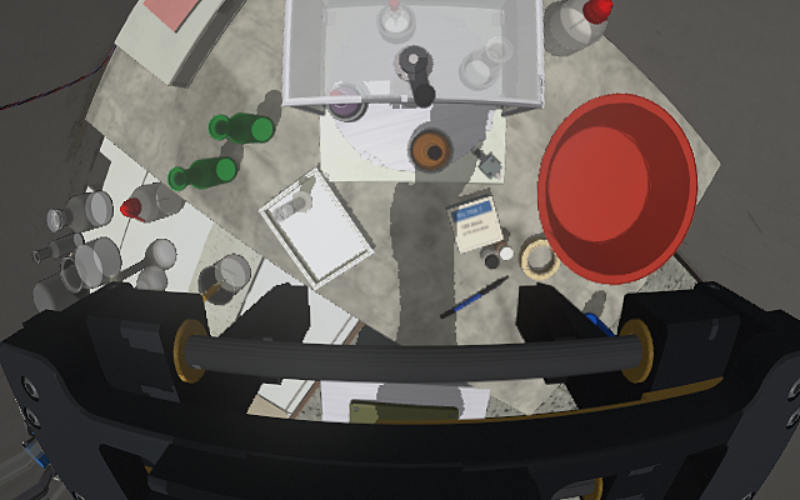

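The view from above (800 px wide) shows the knob at (424,95), crank pivot at (413,63) and the amber dropper at (430,150). The slim bottle is at rear right, body (480,68) and mouth (497,48), clear with no teat. The tray corners are (318,168), (375,253), (318,290) and (260,210), with the cylinder at its upper-left end.

```bash
python3 - <<'E'
from h import *
np.set_printoptions(precision=4,suppress=True)
w=dict(np.load("w2.npz"));s=w
im=w["pixels"];g=im.max(2);sub=g[35:90,310:360]
m=(sub<45).astype(np.uint8);n,l,st,ce=cv2.connectedComponentsWithStats(m)
for i in range(1,n):
    if st[i,4]>20:print(st[i],ce[i]+[310,35])
for nm,u,v,z in[("plateFL",322,183,.008),("plateFR",505,183,.008),("hoodFL",283,105,.186),("hoodFR",543,105,.186),("knobtop",424,97,.248),("pivot",413,61,.215),("amberteat",430,153,.16),("t1",318,168,.018),("t2",375,253,.018),("t3",318,290,.018),("t4",260,210,.018),("cylfoot",285,212,.006),("slimmouth",498,49,.171),("box",475,221,.032)]:
    print(nm,wz(s,w,u/1.25,v/1.25,z))
np.savetxt("/dev/stdout",g[55:88:1,328:350],fmt="%3d")
E
```

```text
plateFL [0.4971 0.155  0.008 ]
plateFR [ 0.5202 -0.1219  0.008 ]
hoodFL [0.5996 0.1623 0.186 ]
hoodFR [ 0.6224 -0.1099  0.186 ]
knobtop [0.6073 0.0167 0.248 ]
pivot [0.6456 0.0293 0.215 ]
amberteat [0.5571 0.0032 0.16  ]
t1 [0.5204 0.16   0.018 ]
t2 [0.3967 0.0664 0.018 ]
t3 [0.3269 0.1552 0.018 ]
t4 [0.4506 0.2525 0.018 ]
cylfoot [0.4477 0.2142 0.006 ]
slimmouth [ 0.6795 -0.0594  0.171 ]
box [ 0.4618 -0.0778  0.032 ]
0 195 193 192 193
 94  97  98  99  73  73  73  74  74  72  73  73  68  68 111 162 193 196 193 193 193 192
 91  96  97  99  72  73  74  73  73  75  73  72  69  78 145 191 189 186 192 193 192 193
 91  97  98  97  71  73  73  74  74  74  73  72  71  64 143 196 187 188 192 193 192 192
 89  98  99 100  73  74  74  74  74  73  73  73  71  59 140 200 187 187 193 192 192 191
 71  78  80  81  72  73  73  74  73  74  74  73  72  63 105 159 191 186 187 191 191 191
 80  68  71  72  73  75  74  73  74  74  74  73  71  66  87 138 193 186 186 189 192 191
 83  66  72  74  73  74  74  73  75  73  72  72  69  65  81 132 199 188 185 191 193 193
112  64  71  73  73  76  75  73  68  66  63 
[... 1103 characters left out ...]
 130 126  98  57  57  59  59  58  59  58  58  58  59  58  57  56  52  78 112 131 125
103 105 104  95  65  57  57  58  58  58  59  58  60  57  57  56  53  48  77 101 109 107
 92  93  93  95  74  59  56  58  58  58  58  57  57  57  56  53  44 108 106  98  96  96
109 110 109 109  93  71  58  53  56  58  57  56  57  55  51  49  66 180 160 128 132 132
101 101 102 103 107  85  71  58  49  51  52  52  51  51  57  75 143 221 181 125 131 132
 92  92  92  92  97 118 129 114  77  62  65  64  59  83 118 147 231 233 179 125 130 130
131 133 132 133 127 217 236 214 170 130 133 132 128 181 241 233 232 154 120 126 128 128
229 229 229 228 227 223 223 225 229 231 232 232 230 225 222 222 229 157 122 125 126 126
```

```bash
python3 - <<'E'
from plant import *;from h import *
s=get_state();print(cmd(s,[.609,.017,.43],down(-1.487)).tolist())
E
```

```text
[0.215, 0.02, 0.348, 0.003, -0.018, -0.001]
```

Call:
play_rows([
  [[0.215, 0.02, 0.2, 0, -0.02, 0], [0.215, 0.02, 0.348, 0, -0.02, 0], [0.215, 0.02, 0.348, 0, -0.02, 0], [0.215, 0.02, 0.348, 0, -0.02, 0], [0.215, 0.02, 0.348, 0, -0.02, 0], [0.215, 0.02, 0.348, 0, -0.02, 0], [0.215, 0.02, 0.348, 0, -0.02, 0], [0.215, 0.02, 0.348, 0, -0.02, 0]],
])

```text
clock: 5.4
tool_pos: [0.6079, 0.0165, 0.43]
eef_rot: [0.999, 0.04, -0.001, 0.001]
contact_force: [0.6, -0.9, 0.7]
opening: 0.997
finger_force: 0.0
```

```bash
python3 - <<'E'
from plant import *;from h import *
np.set_printoptions(precision=4,suppress=True)
s=get_state();print(s["q"].round(2),cmd(s,[.609,.017,.383],down(-1.487)).tolist())
w=snapshot("wrist");save("w3.npz",s,w)
g=w["pixels"].max(2)
# predicted knob pixel by dense inverse of ray
from scipy.optimize import fsolve
p=fsolve(lambda uv:(wz(s,w,uv[0],uv[1],.248)-np.array([.609,.017,.248]))[:2],[330,200]);print(p)
cv2.imwrite("pics/w3.png",w["pixels"])
E
```

```text
[-0.36  0.68  0.47  1.61 -0.36  0.94 -1.26] [0.003, -0.001, 0.094, 0.002, 0.005, -0.006]
[328.8721 229.5112]
```

View pics/w3.png

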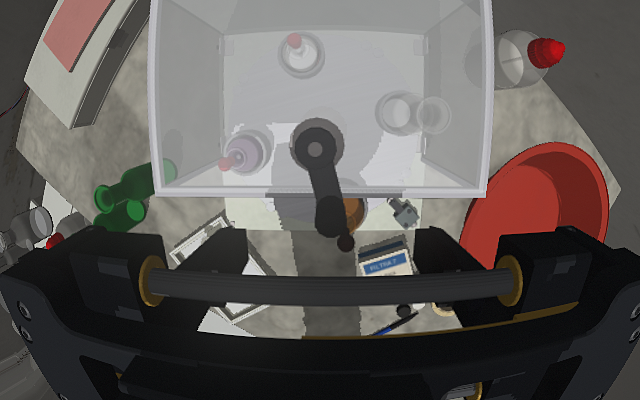

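The knob is between the fingers at about (330,217), and the slim bottle is at (400,112)-(432,113). I'll check the knob's centre numerically.

```bash
python3 - <<'E'
from h import *
np.set_printoptions(precision=4,suppress=True,linewidth=200)
w=dict(np.load("w3.npz"));g=w["pixels"].max(2)
print(g[188:244:2,308:352:3])
for v in(216,219,222,226,230):print(v,wz(w,w,330,v,.248))
for a in((319,148,.215),(315,148,.215)):print(wz(w,w,*a))
print("hood front edge mid",wz(w,w,155,194,.186),wz(w,w,488,194,.186))
E
```

```text
[[175 171  50  59  60  59  59  59  57  59  53 186 176 176 176]
 [162 167  62  58  58  60  59  59  58  58  56 168 159 163 165]
 [169 181  73  57  57  60  58  58  57  57  57  98 174 174 170]
 [105 105  88  58  58  59  60  59  60  58  57  54 105 106 107]
 [107 107  93  57  58  59  46  41  41  46  56  51 112 112 113]
 [109 108 111  53  55  41  43  43  42  43  43  56 123 120 121]
 [111 110 114  55  43  43  44  42  42  42  43  42 126 121 121]
 [112 111 113  52  42  42  42  42  43  41  41  41 128 120 120]
 [110 111 114  43  42  43  41  40  40  42  41  40  95 121 120]
 [110 109 109  37  41  41  42  42  42  42  41  39  67 121 120]
 [110 110 113  38  40  39  42  42  39  40  40  40  54 121 121]
 [109 108 111  39  41  41  40  41  40  40  40  40  46 114 120]
 [106 104 110  38  42  39  40  41  39  40  40  41  38 117 112]
 [105 106 100  38  39  40  41  40  39  40  40  41  38 118 126]
 [107 108  98  38  40  40  41  40  39  39  40  39  38 101  84]
 [107 107  87  40  40  40  39  39  40  39  40  38  38  82  80]
 [108 107  86  40  39  39  39  39  40  40  39  38  38  83  82]
 [107 103  83  38  40  40  39
[... 214 characters left out ...]
 37  85]
 [101 101 102  51  38  37  38  36  35  36  36  35  35  36  82]
 [ 93  93  90  93  35  37  37  37  35  37  36  34  35  34 104]
 [ 94  92  92  91  74  32  36  36  35  34  32  32  34  34  80]
 [ 91  91  92  90  88  75  37  35  33  41  80  35  36  36  36]
 [ 91  89  90  88  88  88  87  88  84  81  48  35  36  37  38]
 [ 94  92  92  90  90  89  85  83  82  81  34  34  37  38  36]
 [ 95  95  94  89  91  91  85  82  81  84  31  35  38  37  38]]
216 [0.6171 0.017  0.248 ]
219 [0.6154 0.0169 0.248 ]
222 [0.6136 0.0167 0.248 ]
226 [0.6112 0.0165 0.248 ]
230 [0.6088 0.0163 0.248 ]
[0.6503 0.0267 0.215 ]
[0.6501 0.0292 0.215 ]
hood front edge mid [0.6009 0.1639 0.186 ] [ 0.6231 -0.1132  0.186 ]
```

Call:
play_rows([
  [[0.006, -0.001, 0.05, 0, 0, -0.006], [0.006, -0.001, 0.094, 0, 0, -0.006], [0.006, -0.001, 0.094, 0, 0, -0.006], [0.006, -0.001, 0.094, 0, 0, -0.006]],
])

```text
clock: 5.78
tool_pos: [0.6102, 0.0174, 0.3827]
eef_rot: [0.999, 0.041, -0.002, 0.0]
contact_force: [-0.7, 0.3, 0.1]
opening: 1.0
finger_force: 0.0
```

Call:
play_rows([
  [[0, 0, 0, 0, 0, 0], [0, 0, 0, 0, 0, 0], [0, 0, 0, 0, 0, 0], [0, 0, 0, 0, 0, 0], [0, 0, 0, 0, 0, 0], [0, 0, 0, 0, 0, 0], [0, 0, 0, 0, 0, 0], [0, 0, 0, 0, 0, 0], [0, 0, 0, 0, 0, 0], [0, 0, 0, 0, 0, 0]],
], claw=1, squeeze=15)

```text
clock: 6.62
tool_pos: [0.6104, 0.0174, 0.3807]
eef_rot: [0.999, 0.041, -0.003, 0.0]
contact_force: [-0.4, 0.2, -0.3]
opening: 0.266
finger_force: 0.0
```

```bash
cat > arc.py <<'E'
from plant import *;from h import *
s=get_state();C=np.array([.649,.0285]);p=s["tool_pos"];d=p[:2]-C
a0=np.arctan2(d[1],d[0])%(2*np.pi);print(p,"r",np.hypot(*d),"ang",np.degrees(a0),s["contact_force"],s["finger_force"],s["opening"])
end=np.radians(94.8);N=int(np.ceil((a0-end)/np.radians(5)))
for i in range(1,N+1):
    a=a0+(end-a0)*i/N;q=C+.040*np.array([np.cos(a),np.sin(a)])
    print(cmd(s,[*q,.383],down(-1.487)).round(3).tolist(),end=",")
E
python3 arc.py
```

```text
[0.6103967  0.01735021 0.3807376 ] r 0.04018124270929793 ang 196.11029888477643 [-0.36816988  0.22744031 -0.29620269] 0.0 0.2662612929284469
[-0.001, -0.007, -0.005, 0.001, 0.012, -0.003],[-0.001, -0.013, -0.005, 0.001, 0.012, -0.003],[-0.001, -0.02, -0.005, 0.001, 0.012, -0.003],[-0.0, -0.027, -0.005, 0.001, 0.012, -0.003],[0.001, -0.033, -0.005, 0.001, 0.012, -0.003],[0.002, -0.04, -0.005, 0.001, 0.012, -0.003],[0.005, -0.046, -0.005, 0.001, 0.012, -0.003],[0.008, -0.052, -0.005, 0.001, 0.012, -0.003],[0.011, -0.058, -0.005, 0.001, 0.012, -0.003],[0.015, -0.064, -0.005, 0.001, 0.012, -0.003],[0.019, -0.069, -0.005, 0.001, 0.012, -0.003],[0.024, -0.074, -0.005, 0.001, 0.012, -0.003],[0.029, -0.078, -0.005, 0.001, 0.012, -0.003],[0.034, -0.082, -0.005, 0.001, 0.012, -0.003],[0.04, -0.086, -0.005, 0.001, 0.012, -0.003],[0.046, -0.089, -0.005, 0.001, 0.012, -0.003],[0.052, -0.091, -0.005, 0.001, 0.012, -0.003],[0.059, -0.093, -0.005, 0.001, 0.012, -0.003],[0.065, -0.095, -0.005, 0.001, 0.012, -0.003],[0.072, -0.096, -0.005, 0.001, 0.012, -0.003],[0.079, -0.096, -0.005, 0.001, 0.012, -0.003],
```

Call:
play_rows([
  [[0, 0, 0, 0, 0, 0], [0, 0, 0, 0, 0, 0], [0, 0, 0, 0, 0, 0], [0, 0, 0, 0, 0, 0]],
])

```text
clock: 6.95
tool_pos: [0.6103, 0.0174, 0.3807]
eef_rot: [0.999, 0.041, -0.003, 0.0]
contact_force: [-0.9, 0.0, -0.8]
opening: 0.21
finger_force: 15.0
```

```bash
python3 arc.py|head -1
```

```text
[0.6102628  0.01740468 0.38074903] r 0.040294872394516235 ang 195.98306216254866 [-0.91425335  0.04221877 -0.82149186] 15.000058908299252 0.20999239541857645
```

Call:
play_rows([
  [[-0.001, -0.003, -0.003, 0, 0, 0], [-0.001, -0.007, -0.005, 0, 0, 0], [-0.001, -0.01, -0.005, 0, 0, 0], [-0.001, -0.013, -0.005, 0, 0, 0], [-0.001, -0.017, -0.005, 0, 0, 0], [-0.001, -0.02, -0.005, 0, 0, 0], [0, -0.023, -0.005, 0, 0, 0], [0, -0.027, -0.005, 0, 0, 0], [0.001, -0.03, -0.005, 0, 0, 0], [0.001, -0.033, -0.005, 0, 0, 0], [0.002, -0.037, -0.005, 0, 0, 0], [0.002, -0.04, -0.005, 0, 0, 0], [0.004, -0.043, -0.005, 0, 0, 0], [0.005, -0.046, -0.005, 0, 0, 0], [0.006, -0.049, -0.005, 0, 0, 0], [0.008, -0.052, -0.005, 0, 0, 0], [0.01, -0.055, -0.005, 0, 0, 0], [0.011, -0.058, -0.005, 0, 0, 0], [0.013, -0.061, -0.005, 0, 0, 0], [0.015, -0.064, -0.005, 0, 0, 0]],
])

```text
clock: 8.62
tool_pos: [0.6147, 0.0508, 0.3829]
eef_rot: [0.999, 0.042, -0.004, -0.0]
contact_force: [-5.1, 2.0, -19.7]
opening: 0.206
finger_force: 15.0
```

```bash
python3 arc.py
```

```text
[0.61471126 0.05076114 0.38293679] r 0.04088124011421529 ang 147.00732438966907 [ -5.13816036   2.03744463 -19.71553517] 14.99812237424976 0.20611345612315493
[0.006, -0.004, -0.0, -0.002, 0.016, -0.001],[0.01, -0.009, -0.0, -0.002, 0.016, -0.001],[0.015, -0.013, -0.0, -0.002, 0.016, -0.001],[0.021, -0.017, -0.0, -0.002, 0.016, -0.001],[0.026, -0.02, -0.0, -0.002, 0.016, -0.001],[0.032, -0.023, -0.0, -0.002, 0.016, -0.001],[0.039, -0.026, -0.0, -0.002, 0.016, -0.001],[0.045, -0.027, -0.0, -0.002, 0.016, -0.001],[0.051, -0.029, -0.001, -0.002, 0.016, -0.001],[0.058, -0.03, -0.001, -0.002, 0.016, -0.001],[0.065, -0.03, -0.001, -0.002, 0.016, -0.001],
```

Call:
play_rows([
  [[0.003, -0.002, 0.003, 0, 0, 0], [0.005, -0.004, 0.004, 0, 0, 0], [0.008, -0.007, 0.004, 0, 0, 0], [0.01, -0.009, 0.004, 0, 0, 0], [0.013, -0.011, 0.004, 0, 0, 0], [0.015, -0.013, 0.004, 0, 0, 0], [0.018, -0.015, 0.004, 0, 0, 0], [0.021, -0.017, 0.004, 0, 0, 0], [0.024, -0.019, 0.004, 0, 0, 0], [0.026, -0.02, 0.004, 0, 0, 0], [0.029, -0.022, 0.004, 0, 0, 0], [0.032, -0.023, 0.004, 0, 0, 0], [0.036, -0.025, 0.004, 0, 0, 0], [0.039, -0.026, 0.004, 0, 0, 0], [0.042, -0.027, 0.004, 0, 0, 0], [0.045, -0.027, 0.004, 0, 0, 0], [0.048, -0.028, 0.004, 0, 0, 0], [0.051, -0.029, 0.004, 0, 0, 0], [0.055, -0.03, 0.004, 0, 0, 0], [0.058, -0.03, 0.004, 0, 0, 0]],
])

```text
clock: 10.28
tool_pos: [0.6442, 0.0689, 0.3828]
eef_rot: [0.999, 0.042, -0.0, -0.001]
contact_force: [0.3, 4.8, -13.9]
opening: 0.206
finger_force: 15.0
```

```bash
python3 arc.py
```

```text
[0.64420029 0.06886278 0.38282819] r 0.040647154133600844 ang 96.78144086832653 [  0.26050401   4.84336425 -13.85907484] 14.998813594239166 0.2058118603603804
[0.003, 0.001, -0.0, -0.004, 0.001, 0.001],
```

Call:
play_rows([
  [[0.002, 0, 0.003, 0, 0, 0], [0.003, 0.001, 0.003, 0, 0, 0], [0.003, 0.001, 0.003, 0, 0, 0], [0.003, 0.001, 0.003, 0, 0, 0]],
])

```text
clock: 10.62
tool_pos: [0.6469, 0.0688, 0.3827]
eef_rot: [0.999, 0.042, 0.002, -0.001]
contact_force: [0.9, 6.5, -5.1]
opening: 0.207
finger_force: 15.0
```

Call:
play_rows([
  [[0, 0, 0, 0, 0, 0], [0, 0, 0, 0, 0, 0], [0, 0, 0, 0, 0, 0], [0, 0, 0, 0, 0, 0], [0, 0, 0, 0, 0, 0], [0, 0, 0, 0, 0, 0]],
], claw=0)

```text
clock: 11.12
tool_pos: [0.6447, 0.0664, 0.3801]
eef_rot: [0.999, 0.041, -0.002, 0.001]
contact_force: [-0.2, 0.4, 0.4]
opening: 0.635
finger_force: 0.0
```

Call:
play_rows([
  [[0, 0, -0.1, 0, 0, 0], [0, 0, -0.15, 0, 0, 0], [-0.1, 0, -0.2, 0, 0, 0], [-0.2, 0, -0.2, 0, 0, 0], [-0.24, 0, -0.2, 0, 0, 0], [-0.24, 0, -0.2, 0, 0, 0], [-0.24, 0, -0.2, 0, 0, 0], [-0.24, 0, -0.2, 0, 0, 0]],
])

```text
clock: 11.78
tool_pos: [0.5261, 0.0573, 0.4809]
eef_rot: [0.999, 0.041, -0.002, 0.0]
contact_force: [0.3, 1.1, -0.1]
opening: 1.0
finger_force: 0.0
```

```bash
python3 - <<'E'
from plant import *;from h import *
s=get_state();w=snapshot("wrist");save("w4.npz",s,w);print(s["tool_pos"],s["eef_rot"])
cv2.imwrite("pics/w4.png",cv2.resize(w["pixels"],(800,500)))
E
```

```text
[0.52610886 0.05725692 0.48089076] [ 9.99138282e-01  4.14688688e-02 -1.73072172e-03  1.73624625e-04]
```

View pics/w4.png

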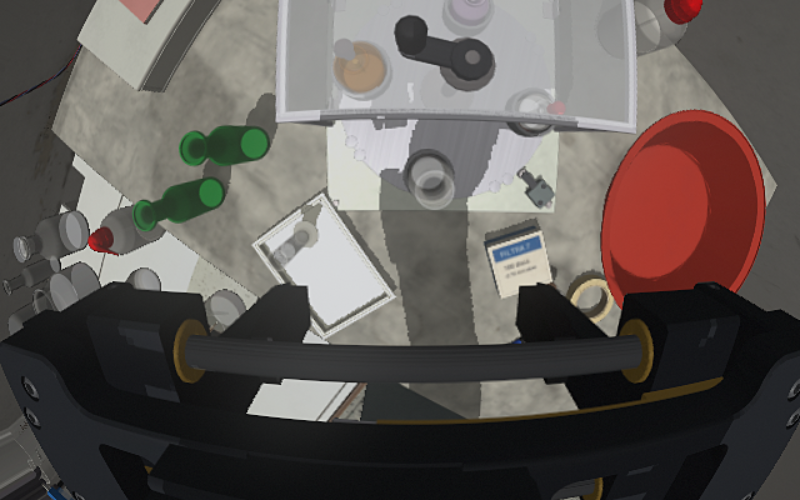

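The slim bottle now stands at the front: mouth ring at (435,188), well at (428,172). The amber dropper is at left rear, the clear one at right and the purple one at the back. I'll check the click angle and the bottle position.

```bash
python3 - <<'E'
from h import *
np.set_printoptions(precision=4,suppress=True)
w=dict(np.load("w4.npz"))
f=lambda u,v,z:wz(w,w,u/1.25,v/1.25,z)
k=f(410,33,.248);p=f(472,60,.21);print("knob",k,"pivot",p,np.degrees(np.arctan2(*(k-p)[1::-1])),"want 94.8")
k2=np.array([.649,.0285]);print(np.degrees(np.arctan2(*(k[:2]-k2)[::-1])))
print("mouth",f(435,188,.171),"well rim",f(428,173,.055),"front bay",k2-.095*np.array([.9965,.0832]))
print("clear well",f(530,112,.055),"amber well",f(360,68,.055))
for u,v in((322,196),(395,295),(327,339),(252,245)):print("tray",f(u,v,.018))
print("cyl top",f(279,258,.106),"foot",f(308,232,.006))
c=cv2.resize(w["pixels"][100:180,290:400],None,fx=7,fy=7,interpolation=cv2.INTER_CUBIC);cv2.imwrite("pics/w4c.png",c[:560])
E
```

```text
knob [0.6515 0.0691 0.248 ] pivot [0.6477 0.029  0.21  ] 84.58044650439574 want 94.8
86.42050694592449
mouth [0.5563 0.0429 0.171 ] well rim [0.557  0.0438 0.055 ] front bay [0.5543 0.0206]
clear well [ 0.6342 -0.0589  0.055 ] amber well [0.663  0.1235 0.055 ]
tray [0.5179 0.1638 0.018 ]
tray [0.4007 0.0691 0.018 ]
tray [0.3279 0.1553 0.018 ]
tray [0.45  0.255 0.018]
cyl top [0.4672 0.1872 0.106 ] foot [0.4695 0.1832 0.006 ]
```

View pics/w4c.png

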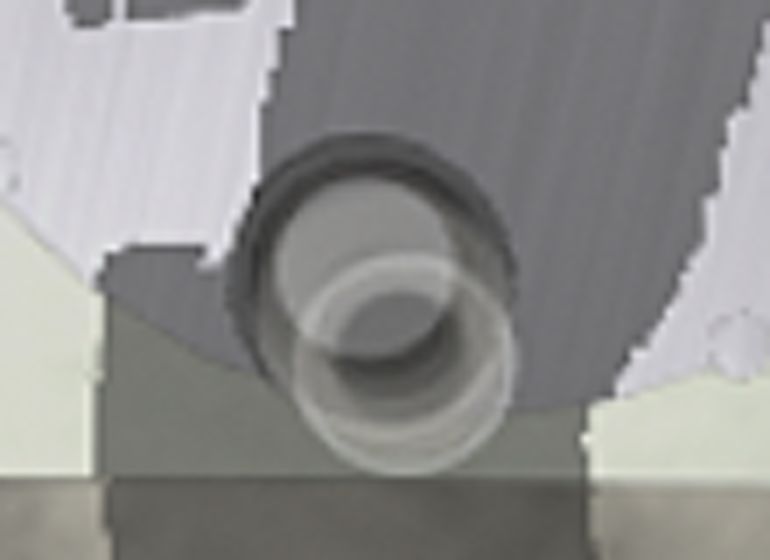

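The wells show an overshoot of about 12°: the amber–clear line lies at 81° azimuth, and the stop is at 94.8°. The knob sat off-centre between the pads. I'll re-grip with the closing line tangential, which centres the knob on the target.

```bash
python3 - <<'E'
from plant import *;from h import *
s=get_state();path(s,[.6455,.069,.44],down(.0835),4)
E
```

```text
[0.06, -0.001, 0.02, -0.001, 0.001, -0.785]
[0.055, 0.022, 0.02, -0.001, 0.001, -0.785]
[0.043, 0.042, 0.02, -0.001, 0.001, -0.785]
[0.024, 0.055, 0.02, -0.001, 0.001, -0.785]
```

Call:
play_rows([
  [[0.06, 0, 0.02, 0, 0, -0.785], [0.06, 0, 0.02, 0, 0, -0.785], [0.06, 0, 0.02, 0, 0, -0.785], [0.06, 0, 0.02, 0, 0, -0.785]],
])

```text
clock: 12.17
tool_pos: [0.5571, 0.0596, 0.4697]
eef_rot: [0.971, 0.237, -0.002, 0.0]
contact_force: [-0.0, 0.5, -0.1]
opening: 1.003
finger_force: 0.0
```

Call:
play_rows([
  [[0.055, 0.022, 0.02, 0, 0, -0.785], [0.055, 0.022, 0.02, 0, 0, -0.785], [0.055, 0.022, 0.02, 0, 0, -0.785], [0.055, 0.022, 0.02, 0, 0, -0.785]],
])

```text
clock: 12.5
tool_pos: [0.5859, 0.0622, 0.4595]
eef_rot: [0.907, 0.421, -0.003, -0.001]
contact_force: [-0.3, -0.5, 0.3]
opening: 0.998
finger_force: 0.0
```

Call:
play_rows([
  [[0.043, 0.042, 0.02, 0, 0, -0.785], [0.043, 0.042, 0.02, 0, 0, -0.785], [0.043, 0.042, 0.02, 0, 0, -0.785], [0.043, 0.042, 0.02, 0, 0, -0.785]],
])

```text
clock: 12.83
tool_pos: [0.6152, 0.0649, 0.4494]
eef_rot: [0.808, 0.589, -0.003, -0.001]
contact_force: [-0.8, -0.1, 0.2]
opening: 0.999
finger_force: 0.0
```

Call:
play_rows([
  [[0.024, 0.055, 0.02, 0, 0, -0.785], [0.024, 0.055, 0.02, 0, 0, -0.785], [0.024, 0.055, 0.02, 0, 0, -0.785], [0.024, 0.055, 0.02, 0, 0, -0.785], [0.024, 0.055, 0.02, 0, 0, -0.785], [0.024, 0.055, 0.02, 0, 0, -0.785]],
])

```text
clock: 13.33
tool_pos: [0.6443, 0.0681, 0.4398]
eef_rot: [0.68, 0.734, -0.002, -0.002]
contact_force: [-0.3, -0.1, 0.2]
opening: 1.003
finger_force: 0.0
```

```bash
python3 - <<'E'
from plant import *;from h import *
s=get_state();print(s["q"].round(2),cmd(s,[.6455,.069,.382],down(.0835)).tolist())
E
```

```text
[-0.2   0.68  0.04  1.45 -0.03  1.01 -0.08] [0.002, 0.003, 0.116, -0.011, 0.001, -0.015]
```

Call:
play_rows([
  [[0.002, 0.002, 0.06, -0.01, 0, -0.015], [0.002, 0.002, 0.116, -0.01, 0, -0.015], [0.002, 0.002, 0.116, -0.01, 0, -0.015], [0.002, 0.002, 0.116, -0.01, 0, -0.015], [0.002, 0.002, 0.116, -0.01, 0, -0.015]],
])

```text
clock: 13.75
tool_pos: [0.6454, 0.0693, 0.383]
eef_rot: [0.675, 0.737, 0.0, 0.001]
contact_force: [0.1, 0.3, -0.3]
opening: 1.0
finger_force: 0.0
```

Call:
play_rows([
  [[0, 0, 0, 0, 0, 0], [0, 0, 0, 0, 0, 0], [0, 0, 0, 0, 0, 0], [0, 0, 0, 0, 0, 0], [0, 0, 0, 0, 0, 0], [0, 0, 0, 0, 0, 0], [0, 0, 0, 0, 0, 0], [0, 0, 0, 0, 0, 0], [0, 0, 0, 0, 0, 0], [0, 0, 0, 0, 0, 0], [0, 0, 0, 0, 0, 0], [0, 0, 0, 0, 0, 0], [0, 0, 0, 0, 0, 0], [0, 0, 0, 0, 0, 0]],
], claw=1, squeeze=10)

```text
clock: 14.92
tool_pos: [0.6445, 0.0692, 0.3816]
eef_rot: [0.675, 0.738, -0.001, -0.001]
contact_force: [-1.1, 0.7, 2.6]
opening: 0.208
finger_force: 10.0
```

```bash
python3 - <<'E'
from plant import *;from h import *
np.set_printoptions(precision=4,suppress=True)
s=get_state();print(s["tool_pos"],s["contact_force"],s["opening"],s["finger_force"],s["eef_rot"])
for n in("top","scene","wrist"):
  w=snapshot(n);np.savez("n_"+n+".npz",tool_pos=s["tool_pos"],eef_rot=s["eef_rot"],**w)
E
```

```text
[0.6445 0.0692 0.3816] [-1.1037  0.6642  2.6389] 0.20780414065319 10.000112619891297 [ 0.6749  0.738  -0.0009 -0.0006]
```

Call:
play_rows([
  [[0, 0, 0, 0, 0, 0], [0, 0, 0, 0, 0, 0], [0, 0, 0, 0, 0, 0], [0, 0, 0, 0, 0, 0], [0, 0, 0, 0, 0, 0], [0, 0, 0, 0, 0, 0], [0, 0, 0, 0, 0, 0], [0, 0, -0.1, 0, 0, 0], [0, 0, -0.14, 0, 0, 0], [0, 0, -0.14, 0, 0, 0], [0, 0, -0.14, 0, 0, 0]],
], claw=0)

```text
clock: 15.98
tool_pos: [0.6454, 0.0692, 0.4535]
eef_rot: [0.675, 0.738, 0.001, 0.001]
contact_force: [0.1, 0.4, -0.8]
opening: 0.998
finger_force: 0.0
```

```bash
python3 - <<'E'
from plant import *;from h import *
s=get_state();path(s,[.50,.03,.50],down(-1.487),4)
E
```

```text
[-0.013, -0.074, -0.023, 0.001, -0.001, 0.788]
[-0.04, -0.063, -0.023, 0.001, -0.001, 0.788]
[-0.062, -0.043, -0.023, 0.001, -0.001, 0.788]
[-0.074, -0.016, -0.023, 0.001, -0.001, 0.788]
```

Call:
play_rows([
  [[-0.013, -0.074, -0.023, 0, 0, 0.788], [-0.013, -0.074, -0.023, 0, 0, 0.788], [-0.013, -0.074, -0.023, 0, 0, 0.788], [-0.013, -0.074, -0.023, 0, 0, 0.788]],
])

```text
clock: 16.32
tool_pos: [0.6079, 0.0594, 0.4619]
eef_rot: [0.807, 0.59, -0.002, -0.001]
contact_force: [1.1, 0.4, -0.4]
opening: 1.0
finger_force: 0.0
```

Call:
play_rows([
  [[-0.04, -0.063, -0.023, 0, 0, 0.788], [-0.04, -0.063, -0.023, 0, 0, 0.788], [-0.04, -0.063, -0.023, 0, 0, 0.788], [-0.04, -0.063, -0.023, 0, 0, 0.788]],
])

```text
clock: 16.65
tool_pos: [0.5723, 0.05, 0.4738]
eef_rot: [0.907, 0.422, -0.001, -0.0]
contact_force: [0.7, 0.2, 0.9]
opening: 1.002
finger_force: 0.0
```

Call:
play_rows([
  [[-0.062, -0.043, -0.023, 0, 0, 0.788], [-0.062, -0.043, -0.023, 0, 0, 0.788], [-0.062, -0.043, -0.023, 0, 0, 0.788], [-0.062, -0.043, -0.023, 0, 0, 0.788]],
])

```text
clock: 16.98
tool_pos: [0.5362, 0.0402, 0.4857]
eef_rot: [0.971, 0.237, -0.001, 0.0]
contact_force: [1.7, 0.6, -0.5]
opening: 1.002
finger_force: 0.0
```

Call:
play_rows([
  [[-0.074, -0.016, -0.023, 0, 0, 0.788], [-0.074, -0.016, -0.023, 0, 0, 0.788], [-0.074, -0.016, -0.023, 0, 0, 0.788], [-0.074, -0.016, -0.023, 0, 0, 0.788], [-0.074, -0.016, -0.023, 0, 0, 0.788], [-0.074, -0.016, -0.023, 0, 0, 0.788]],
])

```text
clock: 17.48
tool_pos: [0.5002, 0.0304, 0.4973]
eef_rot: [0.999, 0.045, -0.001, 0.0]
contact_force: [0.2, -0.2, -0.1]
opening: 0.997
finger_force: 0.0
```

```bash
python3 - <<'E'
from plant import *;from h import *
s=get_state();w=snapshot("wrist");save("w5.npz",s,w);print(s["clock"],s["tool_pos"],s["eef_rot"])
c=w["pixels"][0:280,150:520];cv2.imwrite("pics/w5.png",cv2.resize(c,(740,560),interpolation=cv2.INTER_CUBIC))
E
```

```text
17.4833 [0.5001862  0.03035009 0.49731969] [ 9.98983081e-01  4.50795503e-02 -6.76126331e-04  4.25637485e-04]
```

View pics/w5.png

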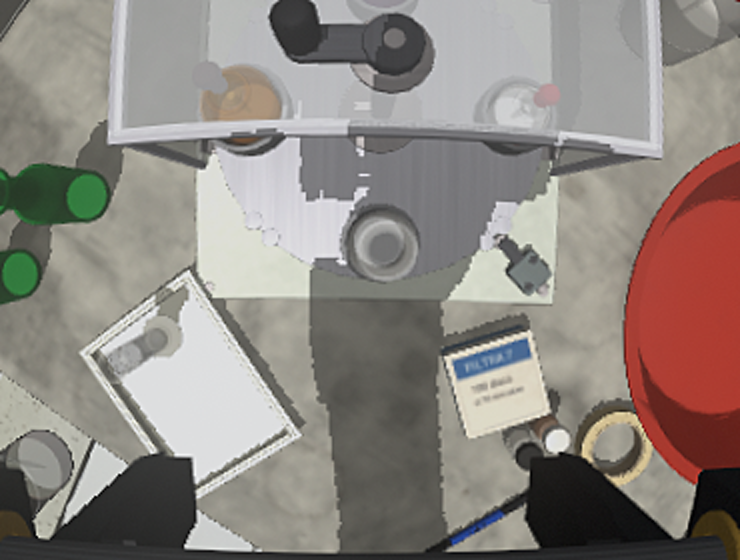

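The carousel now looks square: slim bottle well at (380,238), mouth at (384,247), amber at (247,110), clear at (515,112). I'll check that numerically and measure the bottle.

```bash
python3 - <<'E'
from h import *
from plant import *
np.set_printoptions(precision=4,suppress=True)
w=dict(np.load("w5.npz"))
f=lambda u,v,z:wz(w,w,150+u/2,v/2,z)
a=f(247,108,.055);c=f(515,112,.055);b=f(380,242,.055);print(a,c,b,np.degrees(np.arctan2(*(a-c)[1::-1])))
print("mouth",f(384,247,.171)," plate",f(198,297,.008),f(553,303,.008))
C=np.array([.6488,.029]);print("bay",C-.095*np.array([.9965,.0832]),"angle",np.degrees(np.arctan2(*(b[:2]-C)[::-1])))
for u,v in((188,268),(300,435),(195,500),(80,353)):print("tray",f(u,v,.018))
print("cyl foot",f(163,336,.006),"cyltop",f(122,362,.106))
s=get_state();print(cmd(s,[.5535,.0215,.40],down(-1.487)).tolist())
E
```

```text
[0.6402 0.12   0.055 ] [ 0.6556 -0.0622  0.055 ] [0.5542 0.0217 0.055 ] 94.83613448012728
mouth [0.5554 0.0234 0.171 ]  plate [0.4999 0.1571 0.008 ] [ 0.5207 -0.1203  0.008 ]
bay [0.5541 0.0211] angle -175.5686346941397
tray [0.5231 0.1636 0.018 ]
tray [0.3981 0.0689 0.018 ]
tray [0.3309 0.1546 0.018 ]
tray [0.4497 0.2549 0.018 ]
cyl foot [0.4663 0.1858 0.006 ] cyltop [0.4684 0.1824 0.106 ]
[0.105, 0.027, 0.195, 0.001, 0.003, 0.01]
```

Call:
play_rows([
  [[0.107, 0.026, 0.1, 0, 0.003, 0.01], [0.107, 0.026, 0.195, 0, 0.003, 0.01], [0.107, 0.026, 0.195, 0, 0.003, 0.01], [0.107, 0.026, 0.195, 0, 0.003, 0.01], [0.107, 0.026, 0.195, 0, 0.003, 0.01], [0.107, 0.026, 0.195, 0, 0.003, 0.01]],
])

```text
clock: 18.03
tool_pos: [0.5542, 0.0212, 0.4014]
eef_rot: [0.999, 0.04, 0.001, 0.0]
contact_force: [0.0, -0.4, 0.2]
opening: 0.997
finger_force: 0.0
```

```bash
python3 - <<'E'
from plant import *;from h import *
s=get_state();print(cmd(s,[.5545,.0218,.281],down(-1.487)).tolist())
E
```

```text
[0.0, -0.001, 0.241, 0.001, -0.004, -0.008]
```

Call:
play_rows([
  [[0, -0.001, 0.05, 0, -0.004, -0.008], [0, -0.001, 0.1, 0, -0.004, -0.008], [0, -0.001, 0.15, 0, -0.004, -0.008], [0, -0.001, 0.19, 0, -0.004, -0.008], [0, -0.001, 0.22, 0, -0.004, -0.008], [0, -0.001, 0.241, 0, -0.004, -0.008], [0, -0.001, 0.241, 0, -0.004, -0.008], [0, -0.001, 0.241, 0, -0.004, -0.008], [0, -0.001, 0.241, 0, -0.004, -0.008]],
])

```text
clock: 18.78
tool_pos: [0.5547, 0.0219, 0.2813]
eef_rot: [0.999, 0.042, 0.001, 0.0]
contact_force: [0.2, -0.3, -0.0]
opening: 0.996
finger_force: 0.0
```

Call:
play_rows([
  [[0, 0, 0, 0, 0, 0], [0, 0, 0, 0, 0, 0], [0, 0, 0, 0, 0, 0], [0, 0, 0, 0, 0, 0], [0, 0, 0, 0, 0, 0], [0, 0, 0, 0, 0, 0], [0, 0, 0, 0, 0, 0], [0, 0, 0, 0, 0, 0], [0, 0, 0, 0, 0, 0], [0, 0, 0, 0, 0, 0], [0, 0, 0, 0, 0, 0], [0, 0, 0, 0, 0, 0]],
], claw=1, squeeze=20)

```text
clock: 19.78
tool_pos: [0.5541, 0.022, 0.2796]
eef_rot: [0.999, 0.042, -0.001, 0.0]
contact_force: [-1.0, 0.6, -0.2]
opening: 0.447
finger_force: 19.9
```

```bash
python3 - <<'E'
from plant import *;from h import *
s=get_state();print(s["tool_pos"],s["contact_force"],s["moment"],s["opening"]*88,s["finger_force"])
E
```

```text
[0.55408033 0.02201583 0.27958657] [-0.99322178  0.59122258 -0.22620054] [0.0440287  0.12440892 0.00072169] 39.31659550835878 19.8979928746121
```

Call:
play_rows([
  [[0, 0, -0.01, 0, 0, 0], [0, 0, -0.02, 0, 0, 0], [0, 0, -0.035, 0, 0, 0], [0, 0, -0.05, 0, 0, 0], [0, 0, -0.07, 0, 0, 0], [0, 0, -0.09, 0, 0, 0], [0, 0, -0.11, 0, 0, 0], [0, 0, -0.13, 0, 0, 0], [0, 0, -0.15, 0, 0, 0], [0, 0, -0.165, 0, 0, 0], [0, 0, -0.17, 0, 0, 0], [0, 0, -0.17, 0, 0, 0]],
])

```text
clock: 20.78
tool_pos: [0.5544, 0.022, 0.3655]
eef_rot: [0.999, 0.042, 0.0, 0.0]
contact_force: [-0.1, -0.3, -1.2]
opening: 0.447
finger_force: 19.8
```

```bash
python3 - <<'E'
from plant import *;from h import *
np.set_printoptions(precision=4,suppress=True)
s=get_state();print(s["tool_pos"],s["contact_force"],s["opening"]*88,s["finger_force"],s["q"].round(2))
T=np.array([[.5231,.1636],[.3981,.0689],[.3309,.1546],[.4497,.2549]]);T2=np.array([[.518,.164],[.4007,.069],[.328,.155],[.45,.255]]);c=(T.mean(0)+T2.mean(0))/2
y=((T[0]+T[3])-(T[1]+T[2]));y/=np.linalg.norm(y);print(c,y,np.degrees(np.arctan2(y[1],y[0])))
x=np.array([y[1],-y[0]]);print("cyl in tray",(np.array([.4675,.184])-c)@x,(np.array([.4675,.184])-c)@y)
p=c-.032*y;print(p,np.hypot(*p));h=s["tool_pos"][2]
yaw=np.arctan2(x[1],x[0]);print(np.degrees(yaw))
path(s,[*p,h],down(yaw),2)
E
```

```text
[0.5544 0.022  0.3655] [-0.0731 -0.2978 -1.1785] 39.37918512718469 19.84305230944301 [-0.36  0.69  0.41  1.84 -0.4   0.7  -1.21]
[0.4248 0.1606] [0.7809 0.6246] 38.65407580993584
cyl in tray 0.008409065423279108 0.047936425606807706
[0.3998 0.1406] 0.4238360868352644
-51.34592419006417
[-0.144, -0.131, -0.0, 0.0, 0.0, -0.591]
[-0.1, -0.167, -0.0, 0.0, 0.0, -0.591]
```

Call:
play_rows([
  [[-0.005, -0.005, -0.003, 0, 0, -0.02], [-0.02, -0.018, -0.005, 0, 0, -0.08], [-0.04, -0.036, -0.005, 0, 0, -0.16], [-0.06, -0.055, -0.005, 0, 0, -0.25], [-0.08, -0.073, -0.005, 0, 0, -0.33], [-0.1, -0.091, -0.005, 0, 0, -0.41], [-0.12, -0.109, -0.005, 0, 0, -0.49], [-0.135, -0.123, -0.005, 0, 0, -0.55], [-0.144, -0.131, -0.005, 0, 0, -0.59], [-0.144, -0.131, -0.005, 0, 0, -0.59]],
])

```text
clock: 21.62
tool_pos: [0.4758, 0.0823, 0.3671]
eef_rot: [0.982, 0.189, -0.002, -0.0]
contact_force: [-1.3, -0.3, -1.2]
opening: 0.446
finger_force: 19.8
```

Call:
play_rows([
  [[-0.004, -0.006, 0, 0, 0, -0.02], [-0.014, -0.023, 0, 0, 0, -0.08], [-0.028, -0.047, 0, 0, 0, -0.16], [-0.042, -0.07, 0, 0, 0, -0.25], [-0.056, -0.093, 0, 0, 0, -0.33], [-0.07, -0.117, 0, 0, 0, -0.41], [-0.083, -0.14, 0, 0, 0, -0.49], [-0.094, -0.157, 0, 0, 0, -0.55], [-0.1, -0.167, 0, 0, 0, -0.59], [-0.1, -0.167, 0, 0, 0, -0.59], [-0.1, -0.167, 0, 0, 0, -0.59]],
])

```text
clock: 22.53
tool_pos: [0.3999, 0.1405, 0.3674]
eef_rot: [0.944, 0.33, -0.0, 0.0]
contact_force: [0.4, -0.2, -1.2]
opening: 0.451
finger_force: 19.8
```

```bash
python3 - <<'E'
from plant import *;from h import *
np.set_printoptions(precision=4,suppress=True)
s=get_state();print(s["q"].round(2),s["contact_force"])
w=snapshot("wrist");save("w6.npz",s,w);sc=snapshot("scene");np.savez("s6.npz",**sc)
c=sc["pixels"][200:310,235:345];A=cv2.resize(c,(400,400),interpolation=cv2.INTER_CUBIC)
B=cv2.resize(w["pixels"][100:400],(400,300)[:2]);B=np.vstack([cv2.resize(w["pixels"],(400,250)),np.zeros((150,400,3),np.uint8)])
cv2.imwrite("pics/s6.png",np.hstack([A,B]))
print(cmd(s,[.400,.1405,.2650],down(np.radians(-51.35))).tolist(),s["tool_pos"])
E
```

```text
[-0.61  0.52  0.24  2.2  -0.28  0.45 -1.04] [ 0.3995 -0.2039 -1.1711]
[0.0, 0.0, 0.205, -0.0, 0.002, -0.002] [0.3999 0.1405 0.3674]
```

View pics/s6.png

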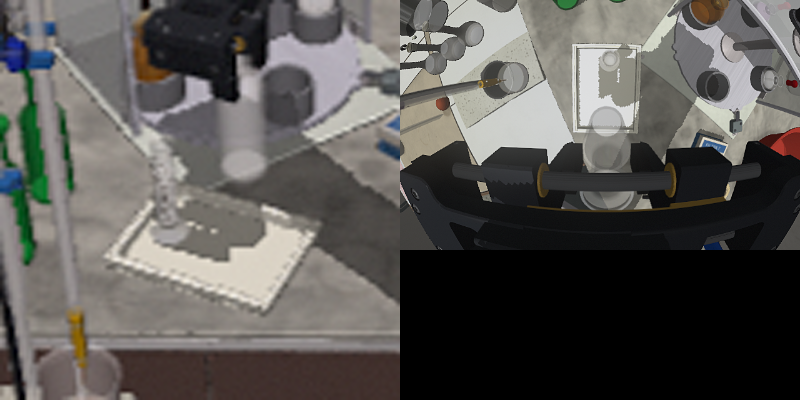

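The bottle hangs upright between the fingers (left view, base at (243,165)). The tray is clear below it, with the cylinder at the far end. Lowering it now.

Call:
play_rows([
  [[0, 0, 0.01, 0, 0, 0], [0, 0, 0.03, 0, 0, 0], [0, 0, 0.055, 0, 0, 0], [0, 0, 0.08, 0, 0, 0], [0, 0, 0.105, 0, 0, 0], [0, 0, 0.13, 0, 0, 0], [0, 0, 0.155, 0, 0, 0], [0, 0, 0.175, 0, 0, 0], [0, 0, 0.188, 0, 0, 0], [0, 0, 0.195, 0, 0, 0], [0, 0, 0.2, 0, 0, 0], [0, 0, 0.2, 0, 0, 0], [0, 0, 0.2, 0, 0, 0]],
])

```text
clock: 23.72
tool_pos: [0.3998, 0.1403, 0.2675]
eef_rot: [0.944, 0.33, -0.0, 0.0]
contact_force: [-0.2, 0.4, -1.7]
opening: 0.444
finger_force: 19.8
```

Call:
play_rows([
  [[0, 0, 0.002, 0, 0, 0], [0, 0, 0.003, 0, 0, 0], [0, 0, 0.004, 0, 0, 0], [0, 0, 0.005, 0, 0, 0], [0, 0, 0.005, 0, 0, 0]],
])

```text
clock: 24.13
tool_pos: [0.3996, 0.1404, 0.2649]
eef_rot: [0.944, 0.33, -0.001, 0.0]
contact_force: [0.3, 0.0, -1.6]
opening: 0.449
finger_force: 19.8
```

Call:
play_rows([
  [[0, 0, 0.001, 0, 0, 0], [0, 0, 0.002, 0, 0, 0], [0, 0, 0.002, 0, 0, 0], [0, 0, 0.002, 0, 0, 0]],
])

```text
clock: 24.47
tool_pos: [0.3996, 0.1404, 0.2638]
eef_rot: [0.944, 0.33, -0.001, -0.0]
contact_force: [-0.8, -0.9, -1.4]
opening: 0.447
finger_force: 19.8
```

Call:
play_rows([
  [[0, 0, 0.001, 0, 0, 0], [0, 0, 0.002, 0, 0, 0], [0, 0, 0.002, 0, 0, 0], [0, 0, 0.002, 0, 0, 0]],
])

```text
clock: 24.8
tool_pos: [0.3996, 0.1404, 0.2634]
eef_rot: [0.944, 0.33, -0.0, -0.0]
contact_force: [-1.2, 1.0, 9.1]
opening: 0.449
finger_force: 20.3
```

Contact with the tray floor. Next I'll back off slightly, release and withdraw.

Call:
play_rows([
  [[0, 0, -0.001, 0, 0, 0], [0, 0, -0.001, 0, 0, 0]],
], squeeze=6)

```text
clock: 24.97
tool_pos: [0.3997, 0.1404, 0.2635]
eef_rot: [0.944, 0.33, -0.0, -0.0]
contact_force: [-0.2, 0.9, 1.9]
opening: 0.456
finger_force: 6.1
```

Call:
play_rows([
  [[0, 0, 0, 0, 0, 0], [0, 0, 0, 0, 0, 0], [0, 0, 0, 0, 0, 0], [0, 0, 0, 0, 0, 0], [0, 0, 0, 0, 0, 0], [0, 0, 0, 0, 0, 0], [0, 0, 0, 0, 0, 0], [0, 0, 0, 0, 0, 0], [0, 0, 0, 0, 0, 0], [0, 0, 0, 0, 0, 0]],
], claw=0)

```text
clock: 25.8
tool_pos: [0.3996, 0.1404, 0.2633]
eef_rot: [0.944, 0.33, -0.001, 0.0]
contact_force: [-0.2, 0.7, 0.3]
opening: 1.004
finger_force: 0.0
```

Call:
play_rows([
  [[0, 0, -0.03, 0, 0, 0], [0, 0, -0.07, 0, 0, 0], [0, 0, -0.12, 0, 0, 0], [0, 0, -0.18, 0, 0, 0], [0, 0, -0.25, 0, 0, 0], [0, 0, -0.3, 0, 0, 0], [0, 0, -0.35, 0, 0, 0], [0, 0, -0.35, 0, 0, 0], [0, 0, -0.35, 0, 0, 0], [0, 0, -0.35, 0, 0, 0]],
])

```text
clock: 26.63
tool_pos: [0.3994, 0.1405, 0.4378]
eef_rot: [0.944, 0.33, -0.001, -0.0]
contact_force: [0.7, -0.5, -0.7]
opening: 0.998
finger_force: 0.0
```

```bash
python3 - <<'E'
from plant import *;from h import *
s=get_state();w=snapshot("wrist");sc=snapshot("scene");print(s["clock"],s["tool_pos"])
c=sc["pixels"][195:305,235:345];A=cv2.resize(c,(400,400),interpolation=cv2.INTER_CUBIC)
B=np.vstack([cv2.resize(w["pixels"],(400,250)),np.zeros((150,400,3),np.uint8)])
cv2.imwrite("pics/s7.png",np.hstack([A,B]))
E
```

```text
26.6333 [0.39937105 0.14047284 0.43775479]
```

View pics/s7.png

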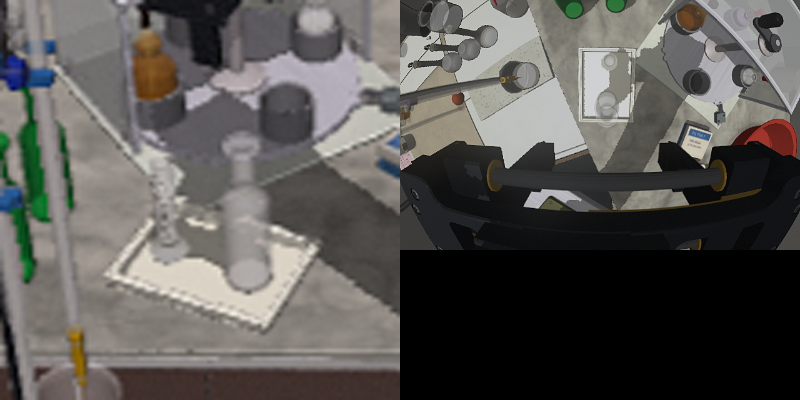

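The slim bottle stands upright in the tray (left view, base at (250,275)), and the cylinder and droppers are in place. The gripper is clear, so I'm handing in.

```bash
python3 -c "
from plant import *
print(finish_job())"
```

```text
the job is handed in; nothing more can be done
None
```

The carousel was turned to its click stop, and the slim bottle was lifted out and now stands upright in the spill tray; the job is handed in at about 27 s, but no verdict came back.

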